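Refit the bayonet bowl of a vacuum pump's suction filter

ROBOT

A 6-joint arm with a two-finger parallel gripper is mounted at the origin on the work surface. World frame = base frame: x ahead of the robot, y to its left, z up, the work surface at z = 0. Lengths are in m, angles in rad, forces in N, time in s.
With the tool pointing down it reaches from about 0.25 to 0.775 m from the base axis. Payload 4 kg.
Tool frame: the origin (TCP) lies midway between the tips of the shut fingers; the grasp point (between the pads) lies 19 mm behind it; x points along the fingers, z is the direction in which the jaws open and shut, and the axes are right-handed (so a half turn about x gives the same grasp; the last joint's range is limited). The gripper opens to 85 mm and grips with 20 to 120 N. Pads are 22 mm wide; open, the fingers measure 114 mm over their backs; the gripper's body (76 mm by 85 mm) begins 54 mm behind the grasp point. The pads swing forward as they close: fully open they stand 13 mm farther back than shut.
Start: joints at [-0.103, 0.087, 1.371, -0, 1.684, -0.103], TCP at [0.55, -0, 0.231] pointing down, gripper open.
Joint ranges: [-3.1, 3.1], [-0.76, 2.03], [0.27, 2.55], [-1.08, 4.22], [0.17, 2.65], [-2.57, 2.57]. Speed limits (rad/s): [2.79, 2.79, 3.14, 3.14, 3.14, 3.14].

INTERFACE

Orientations are given as [roll, pitch, yaw] about the fixed x, y, z axes, in that order (R = Rz(yaw) Ry(pitch) Rx(roll)).
In Python, from plant import * gives the robot as it stands.
- The arm moves only by the tool play_rows, never from a script. Its argument "rows" is text: rows parted by semicolons, each of 5 numbers parted by spaces: the closure in counts, from 0 (fully open) to 255 (shut), then the shift along the tool's x, y, z in m, then the turn about the tool's x in degrees. A call has 1 to 20 rows; each row shifts and turns the commanded pose from where the row before left it, along the tool's axes as they then stand; what a row does not reach is not made up. A row lasts 1/8 s, in which the tool goes at most 62.5 mm and 10.7 degrees, less where a joint would pass 70% of its speed; a pose out of reach is approached as far as the arm can. A call with a gripper value outside its range is refused whole. The fingers move at their own pace and stop on an object; "newtons" is the grip in N (left out, the last holds). Time passes only in rows, so rows that do not move let the fingers close. It gives the time, the measured TCP pose, the force and the opening at its end, in the units of the state.
- read_state(): the state, without advancing time (a new reading comes with each control period).
- get_image(name): name is "scene" or "side" or "wrist"; returns the picture (420x560x3 uint8, red, green, blue); there is no depth.
- camera_params(name): a dict with "K" (3x3 intrinsics, pixels), "R" (3x3) and "t" (3): a world point X has camera coordinates R X + t; the wrist camera has in their place "hand_eye" (4x4, takes a point from camera to tool coordinates, whose origin is the TCP and whose axes are the tool frame's). Camera axes: x right, y down, z forward; pixel columns grow to the right and rows downward; lengths in m; the calibration is good to about 2 mm. The wrist camera is an equidistant fisheye: a pixel r from the principal point sees the ray r / f radians off the axis. A picture is of the moment at which its call begins: read the wrist's pose just before it. camera_params takes no time and is no camera call.
- sign_off(): hands the job in, once; it reports no verdict.
Trained networks look in the newest picture that a camera, given by its name, has taken for a name from the list of things; names that differ only in an ending like _2 or _b are one class to them, and where a whole thing is asked for, a point or a joint stands for the part that bears it (a point fixed in the world has none). Each returns a list of dicts, best first, with "score" (0 to 1); they miss things now and then, are a little off and sometimes report something else, mostly with a low value. They report only what shows in the picture. A call takes as long as a camera call. They do not tell look-alikes from the thing itself.
- search_frame(name, camera): "xy" ([column, row] in pixels, amid what is visible of it).
- silhouettes(name, camera): "pixels" (420x560 bool, what is visible of it) and "xy" ([column, row] in pixels, amid what is visible of it).
The state is a dict: "time": time; "q": joint angles; "dq": joint speeds; "tau": joint torques, N m; "tool_pos": TCP position; "orientation": TCP orientation; "force": force on the tool from outside, world axes, zero at the start; "torque": the same for the moment, N m; "width": finger opening in m.
Only numpy, scipy, OpenCV 4.12 (cv2) and the standard library are available. Lean on these libraries where they do the work, as an engineer would, in place of code of your own. Each camera call takes 0.05 s, during which the arm holds its last target.

TASK

The filter of the placement machine's vacuum pump has a new element: put the cleaned bowl back over it. Line its three lugs up with the slots in the collar, push it in against the spring, turn it clockwise (seen from above) to the stop and let it spring back, so that it stays locked and upright when you let go. Do not force the plastic lugs, and leave the other things on the bench alone.

Things in the scene. Friction and masses are not known exactly. Their poses are not given: they have to be found in the camera images.
- bowl: Filter bowl: clear cup with grey ends, standing open rim down on the bench, 96 mm high, 61 mm across (57 at the rim, tapered), about 0.15 kg. Origin at the centre of the open rim (underside), z up. The closed crown's upper face is 66 mm above the origin and carries a grip bar along the bowl's x axis. Pressing or turning it on the pump with more than 60 N breaks its lugs.
- bowl_grip (a point): Middle of the bowl's moulded grip bar, on the bowl's axis 88 mm above its rim, axes as the bowl's. The bar is 52 mm long along x, 16 mm thick along y, and stands from 66 to 96 mm above the rim. Take the bowl here, across the 16 mm.
- bowl_lug (a point): Outer end of the bowl's first lug, 37 mm from the axis along the bowl's x, 6 mm above the rim; axes as the bowl's. There are three alike, at 0, 120 and 240 degrees from x: 10 mm wide, from 3 to 9 mm above the rim. A rib on the wall runs up from each lug.
- mouth (a point): Centre of the filter collar's mouth, level with its top face 95 mm above the bench; z up, x and y are the pump's axes (not the slots'). Aluminium collar 94 mm across, bore 66 mm. Lugs off the slots rest on the collar with the bowl's rim 3 mm below the mouth, with 4.5 mm play all round: the bore can be felt. In the slots the bowl drops freely to 6 mm below, onto the sprung element.
- slot_mean (a point): Point in the mouth's plane, 36 mm from its centre along the pump's x: the middle of where the first slot may lie. The head is screwed in on a taper thread, so the slots really stand anywhere up to 20 degrees either way of this, turned about the mouth: look or feel for them. Three slots, 120 degrees apart, 13.5 mm wide, out to 39.5 mm from the centre.
- collar_floor (a point): Centre of the collar's floor, 17 mm below the mouth, where the bowl's rim bottoms. The lugs can turn, clockwise seen from above only, while the rim is over 14 mm below the mouth: easily, up to a hard stop 40 degrees from the slots. From 35 degrees on are pockets where the spring lifts the lugs when the push is eased: a locked bowl's rim is 11 mm below the mouth.
- element_top (a point): Where the top of the filter element stands before the bowl is on, 54 mm above the mouth on its axis: a white pleated cylinder 39 mm across, on a spring. The bowl goes over it and pushes it down: 5 N at first touch, then 0.5 N more per mm. A bowl let go unlocked springs back to 6 mm below the mouth.
- pump: Small vacuum pump screwed to the bench: steel base plate 150 x 320 mm, finned pump head and grey motor (110 mm high) along its y axis, and the round filter head with the collar at its -y end. Origin on the bench, 85 mm along +y from under the filter's axis.
- old_element: The old clogged filter element, a grey-brown pleated cylinder 39 mm across and 57 mm high; origin at the centre of its underside. Leave it.
- reel: A component tape reel lying flat, 178 mm across, 14 mm thick; origin at the centre of its underside. Leave it.
- screwdriver: A screwdriver lying on the bench along its own x axis. Leave it.
- parts_bin: An open black bin, 100 x 140 x 45 mm, with two dividers; origin at the centre of its underside. Leave it.
Mind the look-alikes: they are no part of the job. Several things look just like the bowl: the one meant starts farthest from the robot's base.

How it is judged:
By the outcome, as a careful person would: the job done as asked, in the order asked, and still so for the second after the job is handed in, with the robot touching nothing.
It also fails if it takes over 64 s, if anything falls off the work surface, if the arm or the gripper's body presses on something with over 40 N, if the wrist force passes 120 N, or if a joint passes its speed limit or range.

## Working session

There is one attempt and no reset: what is moved stays moved. The work goes in short steps, Python scripts to look and compute and a tool call to move; the robot and the scene stay as the last step left them, time stands still between calls to the robot, and variables do not carry over. Pictures are saved under pics/ and viewed, and the job is handed in when it is done.

Besides the shell and the picture viewer there is one more tool, called after "Emit:" in YAML: its name, and indented under it one key for each argument. play_rows: Moves the arm, as the interface text tells. Its arguments: {"type":"object","properties":{"rows":{"type":"string"},"newtons":{"type":"number"}},"required":["rows"]}

```bash
mkdir -p pics; ls; python3 - <<'E'
from plant import *
import cv2,numpy as np
s=read_state();print(s)
for n in ["scene","side","wrist"]:
    im=get_image(n);cv2.imwrite(f"pics/{n}0.png",im[:,:,::-1])
    print(n,camera_params(n))
E
```

```text
pics
{'time': 0.0, 'q': array([-1.03099398e-01,  8.79631169e-02,  1.37229682e+00, -2.96252400e-06,
        1.68362796e+00, -1.03087325e-01]), 'dq': array([ 5.52340823e-05,  1.58315348e-03,  8.80406567e-04, -5.65949836e-04,
       -6.55868204e-05, -1.30769658e-03]), 'tau': array([ 4.64244640e-04, -3.51862407e+01, -3.13276148e+01,  2.58579206e-05,
        1.07225846e-02,  9.27783418e-06]), 'tool_pos': array([5.49479903e-01, 4.85632378e-05, 2.30113121e-01]), 'orientation': array([3.03978817, 1.56850107, 3.03977577]), 'force': array([0.06094467, 0.27641461, 0.22870297]), 'torque': array([ 0.02955672,  0.04478734, -0.02452538]), 'width': 0.08567874844841625}
scene {'K': array([[486.36765032,   0.        , 276.82813948],
       [  0.        , 486.36765032, 206.47897938],
       [  0.        ,   0.        ,   1.        ]]), 'R': array([[-0.81670009,  0.57683423,  0.0162245 ],
       [ 0.45229273,  0.65732484, -0.60278963],
       [-0.35837446, -0.48496012, -0.79773519]]), 't': array([ 0.47719945, -0.13687068,  1.27450964])}
side {'K': array([[387.94876329,   0.        , 280.63932887],
       [  0.        , 387.94876329, 199.94586868],
       [  0.        ,   0.        ,   1.        ]]), 'R': array([[ 0.9808122 , -0.19380763,  0.02111954],
       [-0.12581717, -0.71200781, -0.69080744],
       [ 0.14892103,  0.67489517, -0.72273027]]), 't': array([-0.52615823,  0.12810602,  0.94613561])}
wrist {'K': array([[325.1922621 ,   0.        , 280.22712558],
       [  0.        , 325.1922621 , 208.97103147],
       [  0.        ,   0.        ,   1.        ]]), 'hand_eye': array([[-1.03720407e-03, -2.82149612e-01,  9.59369856e-01,
        -1.41965085e-01],
       [-8.80988519e-04, -9.59369742e-01, -2.82150531e-01,
         7.26896775e-02],
       [ 9.99999074e-01, -1.13784151e-03,  7.46491629e-04,
        -6.22659820e-04],
       [ 0.00000000e+00,  0.00000000e+00,  0.00000000e+00,
         1.00000000e+00]])}
```

View pics/scene0.png

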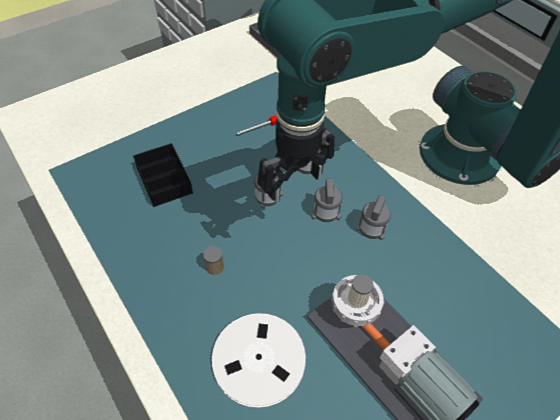

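View pics/side0.png

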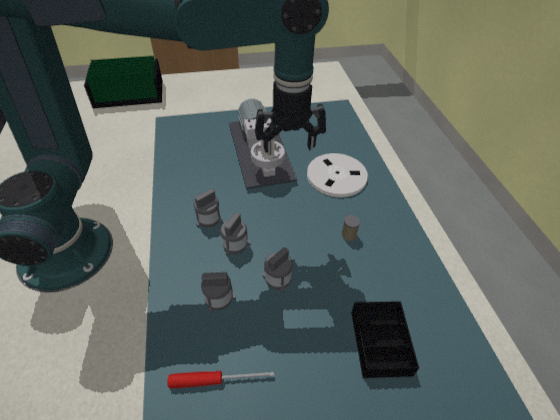

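View pics/wrist0.png

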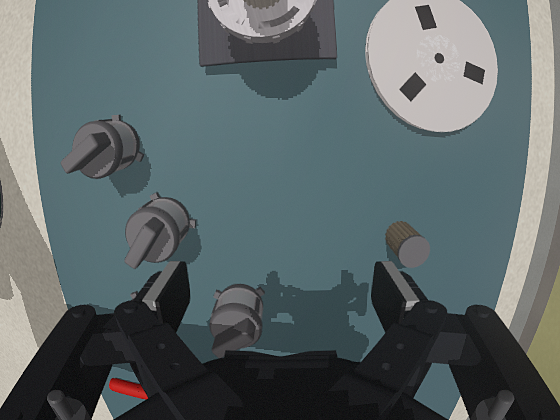

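```bash
cat > h.py <<'E'
from plant import *
import cv2,numpy as np
from scipy.spatial.transform import Rotation as Ro
def proj(n,X):
    c=camera_params(n);X=np.atleast_2d(X);p=X@c['R'].T+c['t'];u=p@c['K'].T;return u[:,:2]/u[:,2:]
def ray(n,uv):
    c=camera_params(n);d=np.linalg.inv(c['K'])@[uv[0],uv[1],1];return -c['R'].T@c['t'],c['R'].T@d
def atz(n,uv,z):
    o,d=ray(n,uv);return o+d*(z-o[2])/d[2]
def toolT(s):
    T=np.eye(4);T[:3,:3]=Ro.from_euler('xyz',s['orientation']).as_matrix();T[:3,3]=s['tool_pos'];return T
def wproj(s,X):
    c=camera_params('wrist');T=toolT(s)@c['hand_eye'];X=np.atleast_2d(X);p=(X-T[:3,3])@T[:3,:3]
    th=np.arctan2(np.hypot(p[:,0],p[:,1]),p[:,2]);ph=np.arctan2(p[:,1],p[:,0]);K=c['K']
    return np.c_[K[0,2]+K[0,0]*th*np.cos(ph),K[1,2]+K[1,1]*th*np.sin(ph)]
def wray(s,uv):
    c=camera_params('wrist');T=toolT(s)@c['hand_eye'];K=c['K']
    a=np.array([(uv[0]-K[0,2])/K[0,0],(uv[1]-K[1,2])/K[1,1]]);th=np.hypot(*a);
    d=np.r_[np.sin(th)*a/max(th,1e-9),np.cos(th)];return T[:3,3],T[:3,:3]@d
def watz(s,uv,z):
    o,d=wray(s,uv);return o+d*(z-o[2])/d[2]
E
python3 - <<'E'
from h import *
for n in ['scene','side']:
  for nm in ['bowl','pump','mouth','bowl_grip']:
    try:
      for r in search_frame(nm,n): print(n,nm,np.round(r['xy'],1),round(r['score'],2),atz(n,r['xy'],.045)[:2].round(3))
    except Exception as e: print(n,nm,e)
s=read_state();print(s['time'],toolT(s).round(3))
for r in search_frame('bowl','wrist'): print(r['xy'],r['score'],watz(s,r['xy'],.045)[:2].round(3))
for r in search_frame('bowl_grip','wrist'): print(r['xy'],r['score'],watz(s,r['xy'],.088)[:2].round(3))
E
```

```text
scene bowl [373.5 220.6] 0.86 [0.357 0.052]
scene bowl [326.9 200.3] 0.57 [ 0.407 -0.052]
scene bowl [260.5 192.7] 0.55 [ 0.52  -0.157]
scene pump [390.8 354.8] 0.86 [0.537 0.298]
scene mouth [386.3 355.5] 0.8 [0.545 0.294]
scene bowl_grip [330.6 203.5] 0.91 [ 0.406 -0.04 ]
scene bowl_grip [262.2 191. ] 0.81 [ 0.514 -0.159]
scene bowl_grip [375.  219.5] 0.79 [0.353 0.051]
scene bowl_grip [306.4 171.5] 0.46 [ 0.393 -0.149]
side bowl [210.5 205.3] 0.96 [0.361 0.053]
side bowl [231.9 237.5] 0.88 [ 0.404 -0.062]
side bowl [213.6 290.3] 0.79 [ 0.35  -0.198]
side bowl [277.6 264.3] 0.76 [ 0.497 -0.157]
side pump [256.4 154.6] 0.84 [0.509 0.235]
side mouth [254.5 155.2] 0.76 [0.503 0.233]
side bowl_grip [207.6 212.3] 0.95 [0.352 0.03 ]
side bowl_grip [277.3 268.1] 0.79 [ 0.495 -0.167]
side bowl_grip [235.9 236.3] 0.73 [ 0.414 -0.06 ]
side bowl_grip [215.8 289.8] 0.59 [ 0.354 -0.197]
0.55 [[ 0.    -0.     1.     0.55 ]
 [-0.     1.     0.     0.   ]
 [-1.    -0.     0.     0.231]
 [ 0.     0.     0.     1.   ]]
[155.1, 228.6] 0.91 [ 0.408 -0.047]
[103.4, 148.8] 0.89 [0.352 0.046]
[236.8, 318.6] 0.72 [ 0.496 -0.164]
[100.7, 148.9] 0.94 [0.375 0.05 ]
[156.2, 227.5] 0.79 [ 0.428 -0.03 ]
[237.4, 315.6] 0.61 [ 0.504 -0.129]
```

```bash
python3 - <<'E'
from h import *
print(atz('scene',(358,298),.095),atz('side',(267,153),.095))
for n,c,b,k in [('side',(278,268),45,6),('side',(266,155),45,6),('scene',(358,300),45,6)]:
  im=cv2.imread(f'pics/{n}0.png');x,y=c;cr=im[max(0,y-b):y+b,x-b:x+b];cv2.imwrite(f'pics/crop_{n}_{x}.png',cv2.resize(cr,None,fx=k,fy=k,interpolation=cv2.INTER_CUBIC))
E
```

```text
[0.53352455 0.19024607 0.095     ] [0.5307785  0.17680543 0.095     ]
```

Emit:
play_rows:
  rows: "0 -0.02 0.03 -0.01 0;0 -0.02 0.03 -0.01 0;0 0 0.03 -0.01 0;0 0 0.02 -0.01 0;0 0 0 0 0;0 0 0 0 0"

```text
time: 1.4
tool_pos: [0.5102, 0.1095, 0.2713]
orientation: [-1.041, 1.57, -1.041]
force: [-0.1, -0.9, -0.4]
width: 0.0856
```

```bash
python3 - <<'E'
from h import *
import pickle
s=read_state();im=get_image('wrist');cv2.imwrite('pics/w1.png',im[:,:,::-1]);pickle.dump(s,open('s1.pkl','wb'));print(s['time'],s['tool_pos'])
E
```

```text
1.4 [0.51021579 0.10952851 0.27131662]
```

View pics/crop_side_278.png

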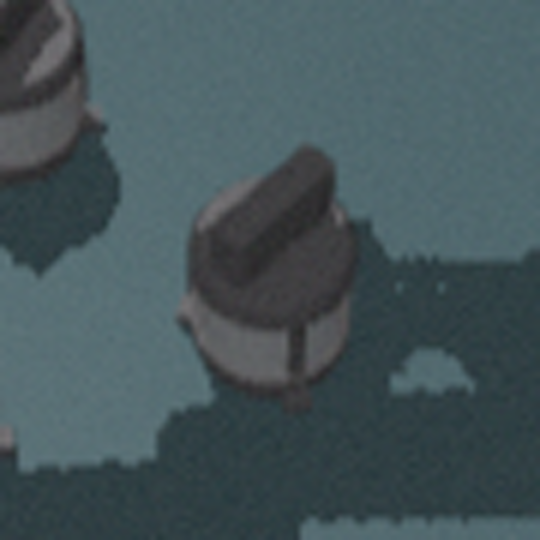

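View pics/crop_scene_358.png

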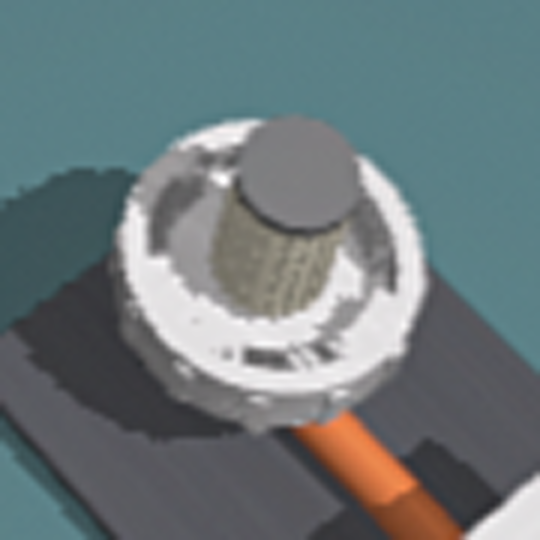

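View pics/w1.png

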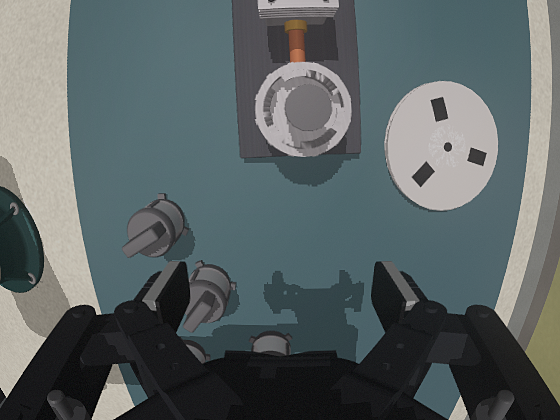

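```bash
cat >> h.py <<'E'
def rect(im,s,c,z,half=.06,n=600):
    g=np.linspace(-half,half,n);X,Y=np.meshgrid(c[0]+g,c[1]-g)
    P=np.c_[X.ravel(),Y.ravel(),np.full(X.size,z)]
    m=(wproj(s,P) if not isinstance(s,str) else proj(s,P)).astype(np.float32).reshape(n,n,2)
    return cv2.remap(im,m[...,0],m[...,1],cv2.INTER_CUBIC)
E
python3 - <<'E'
from h import *
import pickle
s=pickle.load(open('s1.pkl','rb'));im=cv2.imread('pics/w1.png')
c=watz(s,(304,110),.095);print(c)
r=rect(im,s,c[:2],.095)
cv2.imwrite('pics/r1.png',r);np.save('c1.npy',c)
r=rect(im,s,watz(s,(297,80),.0)[:2],.0,half=.2);cv2.imwrite('pics/r1base.png',r);print(watz(s,(297,80),0))
E
```

```text
[0.53295693 0.18808843 0.095     ]
[0.53108544 0.22805701 0.        ]
```

View pics/r1.png

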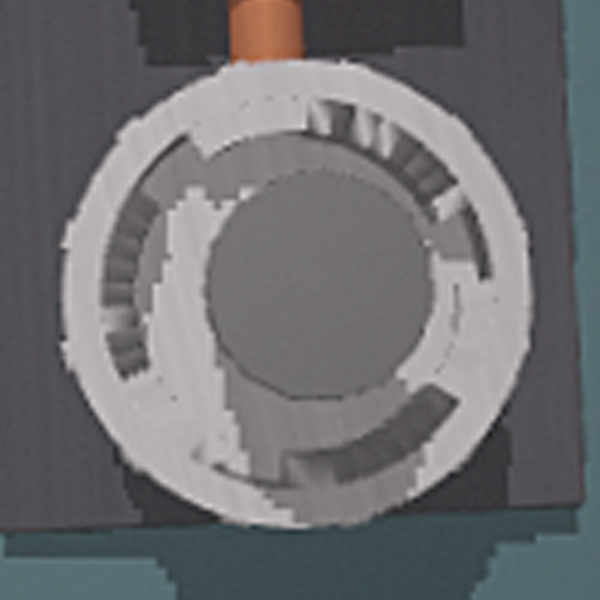

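View pics/r1base.png

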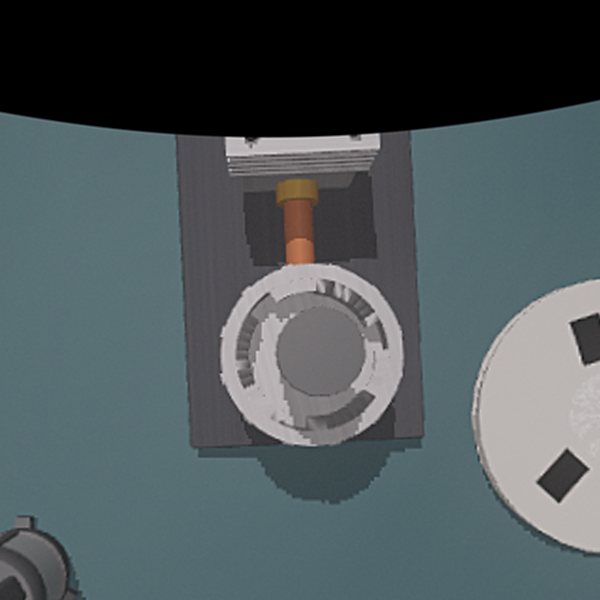

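Emit:
play_rows:
  rows: "0 0.03 0.02 0.01 0;0 0.03 0.02 0.01 0;0 0.02 0.005 0 0;0 0 0 0 0;0 0 0 0 0"

```text
time: 2.08
tool_pos: [0.5307, 0.1543, 0.1923]
orientation: [-0.016, 1.569, -0.017]
force: [0.4, -0.1, 0.1]
width: 0.0853
```

```bash
python3 - <<'E'
from h import *
import pickle
s=read_state();im=get_image('wrist')[:,:,::-1];cv2.imwrite('pics/w2.png',im);pickle.dump(s,open('s2.pkl','wb'));print(s['time'],s['tool_pos'])
c=np.load('c1.npy')
r=rect(im,s,c[:2],.095);cv2.imwrite('pics/r2.png',r)
E
```

```text
2.075 [0.53072903 0.15428737 0.19234443]
```

View pics/w2.png

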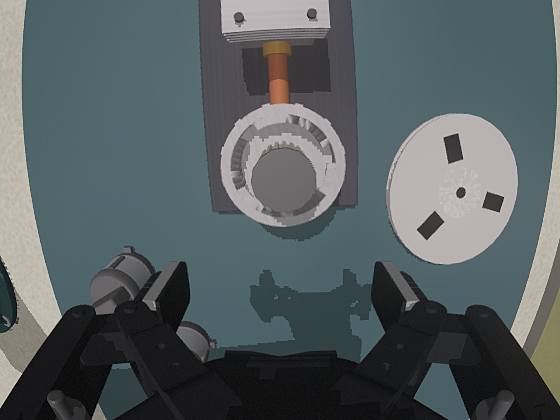

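View pics/r2.png

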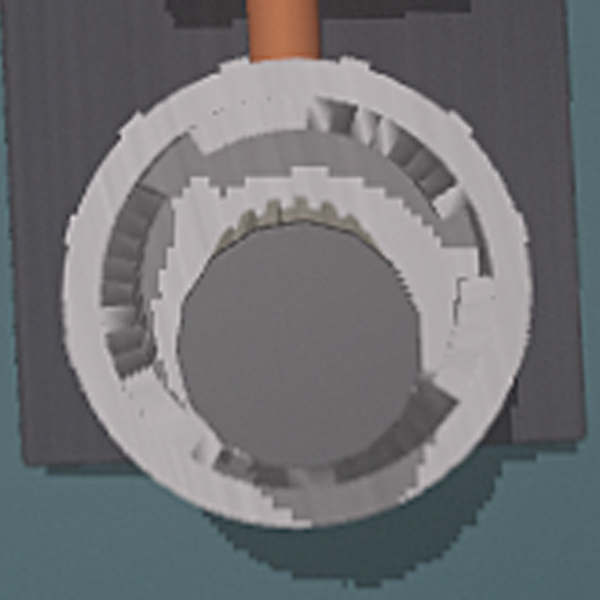

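Emit:
play_rows:
  rows: "0 0 -0.04 0 0;0 0.03 -0.03 0 0;0 0.04 0 0 0;0 0.022 0 0 0;0 0 0 0 0;0 0 0 0 0"

```text
time: 2.88
tool_pos: [0.5313, 0.0849, 0.1015]
orientation: [0.041, 1.567, 0.04]
force: [0.5, -0.3, 0.3]
width: 0.0856
```

```bash
python3 - <<'E'
from h import *
import pickle
s=read_state();im=get_image('wrist')[:,:,::-1];cv2.imwrite('pics/w3.png',im);pickle.dump(s,open('s3.pkl','wb'));print(s['time'],s['tool_pos'])
c=np.load('c1.npy')
print(wproj(s,c))
r=rect(im,s,c[:2],.095);cv2.imwrite('pics/r3.png',r)
E
```

```text
2.875 [0.53133761 0.08488002 0.10150106]
[[284.72281164  50.04357332]]
```

View pics/w3.png

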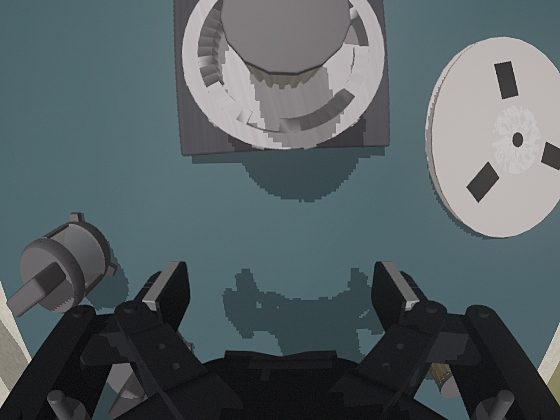

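View pics/r3.png

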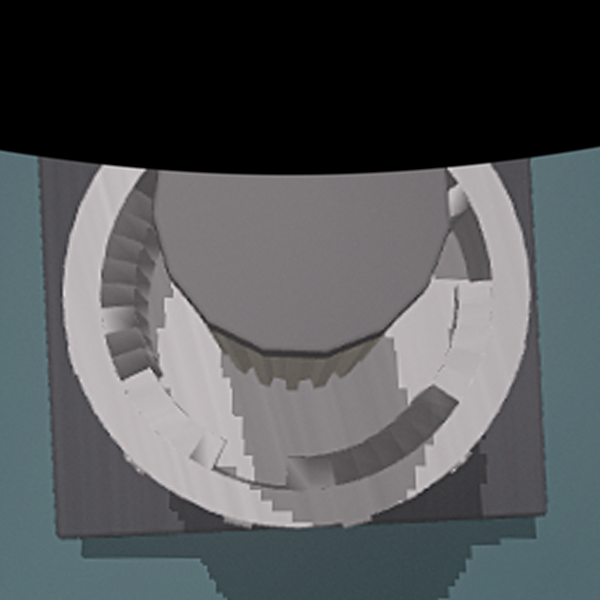

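```bash
cat >> h.py <<'E'
from scipy.ndimage import map_coordinates
from scipy.optimize import minimize
def circfit(im,P,c0,z,R,d=.0015,sign=1,rng=.006):
    g=cv2.GaussianBlur(im.astype(np.float32).mean(2),(0,0),.8);a=np.linspace(0,2*np.pi,180,endpoint=False)
    def sc(c):
        v=[]
        for r in (R-d,R+d):
            X=np.c_[c[0]+r*np.cos(a),c[1]+r*np.sin(a),np.full(a.size,z)];p=P(X)
            v.append(map_coordinates(g,[p[:,1],p[:,0]],order=1,mode='nearest'))
        return -np.median(sign*(v[0]-v[1]))-np.mean(np.clip(sign*(v[0]-v[1]),0,60))
    gr=np.arange(-rng,rng+1e-9,.0005)
    best=min(((sc((c0[0]+x,c0[1]+y)),x,y) for x in gr for y in gr))
    m=minimize(sc,[c0[0]+best[1],c0[1]+best[2]],method='Nelder-Mead',options=dict(initial_simplex=[[c0[0]+best[1],c0[1]+best[2]],[c0[0]+best[1]+.0005,c0[1]+best[2]],[c0[0]+best[1],c0[1]+best[2]+.0005]],xatol=2e-5))
    return m.x,-m.fun
E
python3 - <<'E'
from h import *
import pickle
for i in (1,2,3):
    s=pickle.load(open(f's{i}.pkl','rb'));im=cv2.imread(f'pics/w{i}.png')
    for R in (.0465,.047,.0475): print(i,R,circfit(im,lambda X:wproj(s,X),(.5325,.1897),.095,R))
for n in ('scene','side'):
    im=cv2.imread(f'pics/{n}0.png')
    print(n,circfit(im,lambda X:proj(n,X),(.5325,.1857),.095,.047,rng=.012))
E
```

```text
1 0.0465 (array([0.53231499, 0.18963481]), np.float64(144.19247436523438))
1 0.047 (array([0.53223118, 0.18926545]), np.float64(150.8624267578125))Traceback (most recent call last):
  File "<stdin>", line 5, in <module>
  File "h.py", line 38, in circfit
    best=min(((sc((c0[0]+x,c0[1]+y)),x,y) for x in gr for y in gr))
  File "h.py", line 38, in <genexpr>
    best=min(((sc((c0[0]+x,c0[1]+y)),x,y) for x in gr for y in gr))
               ~~^^^^^^^^^^^^^^^^^^^
  File "h.py", line 34, in sc
    X=np.c_[c[0]+r*np.cos(a),c[1]+r*np.sin(a),np.full(a.size,z)];p=P(X)
                                                                   ~^^^
  File "<stdin>", line 5, in <lambda>
  File "h.py", line 13, in wproj
    c=camera_params('wrist');T=toolT(s)@c['hand_eye'];X=np.atleast_2d(X);p=(X-T[:3,3])@T[:3,:3]
ValueError: time passes only in moves, steps and waits
```

```bash
sed -i 's/^import cv2,numpy as np/import cv2,numpy as np,functools\ncamera_params=functools.lru_cache(None)(camera_params)/' h.py
python3 - <<'E'
from h import *
import pickle
for i in (1,2,3):
    s=pickle.load(open(f's{i}.pkl','rb'));im=cv2.imread(f'pics/w{i}.png')
    for R in (.0465,.047,.0475): print(i,R,circfit(im,lambda X:wproj(s,X),(.5325,.1897),.095,R))
for n in ('scene','side'):
    im=cv2.imread(f'pics/{n}0.png')
    print(n,circfit(im,lambda X:proj(n,X),(.5325,.1857),.095,.047,rng=.012))
E
```

```text
1 0.0465 (array([0.53231499, 0.18963481]), np.float64(144.19247436523438))
1 0.047 (array([0.53223118, 0.18926545]), np.float64(150.8624267578125))
1 0.0475 (array([0.53253554, 0.18916698]), np.float64(147.05401611328125))
2 0.0465 (array([0.53240271, 0.18958656]), np.float64(147.2462615966797))
2 0.047 (array([0.53224687, 0.18950861]), np.float64(153.28114318847656))
2 0.0475 (array([0.53250613, 0.18951612]), np.float64(148.50668334960938))
3 0.0465 (array([0.53256235, 0.18865338]), np.float64(136.993896484375))
3 0.047 (array([0.53219866, 0.18912376]), np.float64(137.7967071533203))
3 0.0475 (array([0.53212804, 0.18933426]), np.float64(135.92074584960938))
scene (array([0.53147702, 0.18800919]), np.float64(105.1266860961914))
side (array([0.53324915, 0.18931945]), np.float64(43.57649230957031))
```

```bash
python3 - <<'E'
from h import *
import pickle
out=[]
for i in (1,2,3):
    s=pickle.load(open(f's{i}.pkl','rb'));im=cv2.imread(f'pics/w{i}.png')
    for k in range(3):
        a=np.radians(np.linspace(-40,80,720)+120*k);r=np.linspace(.042,.030,60)
        A,R=np.meshgrid(a,r);X=np.c_[(.5323+R*np.cos(A)).ravel(),(.1892+R*np.sin(A)).ravel(),np.full(A.size,.095)]
        m=wproj(s,X).astype(np.float32).reshape(60,720,2)
        t=cv2.remap(im,m[...,0],m[...,1],cv2.INTER_CUBIC)
        out.append(t);out.append(np.full((4,720,3),[0,0,255],np.uint8))
o=np.vstack(out)
for d in range(-40,81,10): cv2.line(o,((d+40)*6,0),((d+40)*6,o.shape[0]),(0,255,255) if d else (0,255,0),1)
cv2.imwrite('pics/pol.png',o)
E
```

```text
(no output)
```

View pics/pol.png

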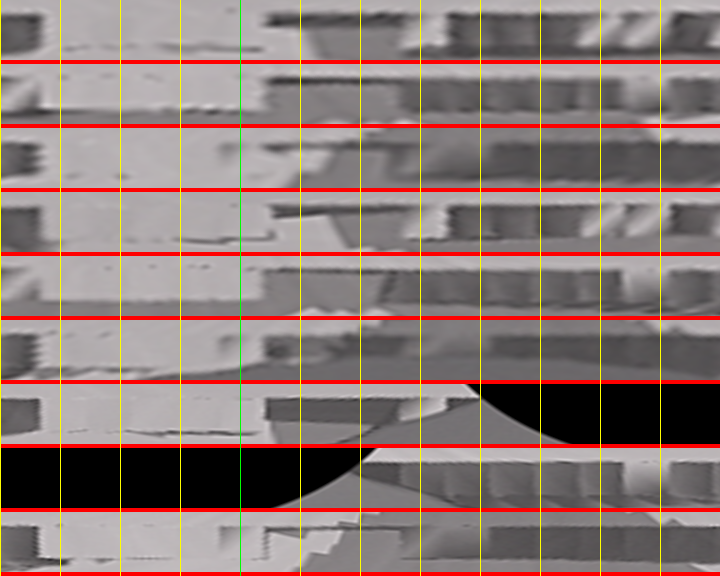

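Emit:
play_rows:
  rows: "0 -0.06 -0.02 -0.01 0;0 -0.05 -0.035 -0.015 0;0 0 -0.055 -0.01 0;0 0 -0.055 0 0;0 0 -0.02 0 0;0 0 0 0 0;0 0 0 0 0"

```text
time: 3.8
tool_pos: [0.4957, -0.0986, 0.2086]
orientation: [0.081, 1.569, 0.081]
force: [0.2, -0.0, -0.9]
width: 0.0854
```

```bash
python3 - <<'E'
from h import *
import pickle
s=read_state();im=get_image('wrist')[:,:,::-1];cv2.imwrite('pics/w4.png',im);pickle.dump(s,open('s4.pkl','wb'));print(s['time'],s['tool_pos'])
for n in ('scene','side'): cv2.imwrite(f'pics/{n}4.png',get_image(n)[:,:,::-1])
for r in search_frame('bowl','wrist'): print(r['xy'],r['score'],watz(s,r['xy'],.045)[:2].round(3))
for r in search_frame('bowl_grip','wrist'): print(r['xy'],r['score'],watz(s,r['xy'],.088)[:2].round(3))
E
```

```text
3.8 [ 0.49571968 -0.09857605  0.2086192 ]
[185.2, 144.0] 0.97 [ 0.404 -0.05 ]
[132.2, 51.9] 0.73 [0.35  0.046]
[279.0, 254.8] 0.66 [ 0.494 -0.165]
[150.7, 261.4] 0.63 [ 0.353 -0.176]
[148.8, 264.6] 0.88 [ 0.371 -0.158]
[186.9, 142.5] 0.69 [ 0.418 -0.046]
[276.1, 253.7] 0.55 [ 0.492 -0.144]
```

View pics/w4.png

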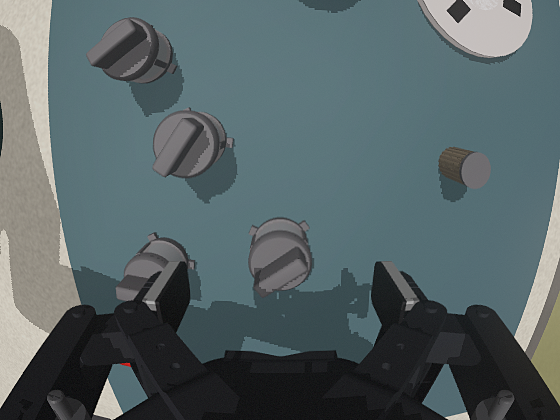

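```bash
python3 - <<'E'
from h import *
import pickle
s=pickle.load(open('s4.pkl','rb'));im=cv2.imread('pics/w4.png')
cv2.imwrite('pics/c4.png',cv2.resize(im[205:305,220:340],None,fx=6,fy=6,interpolation=cv2.INTER_CUBIC))
im=cv2.imread('pics/scene4.png');cv2.imwrite('pics/c4s.png',cv2.resize(im[155:255,220:340],None,fx=5,fy=5,interpolation=cv2.INTER_CUBIC))
a=rect(cv2.imread('pics/w4.png'),s,(.495,-.16),.096,.05,300);b=rect(cv2.imread('pics/w4.png'),s,(.495,-.16),.006,.05,300);cv2.imwrite('pics/r4.png',np.hstack([a,b]))
E
```

```text
(no output)
```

View pics/c4.png

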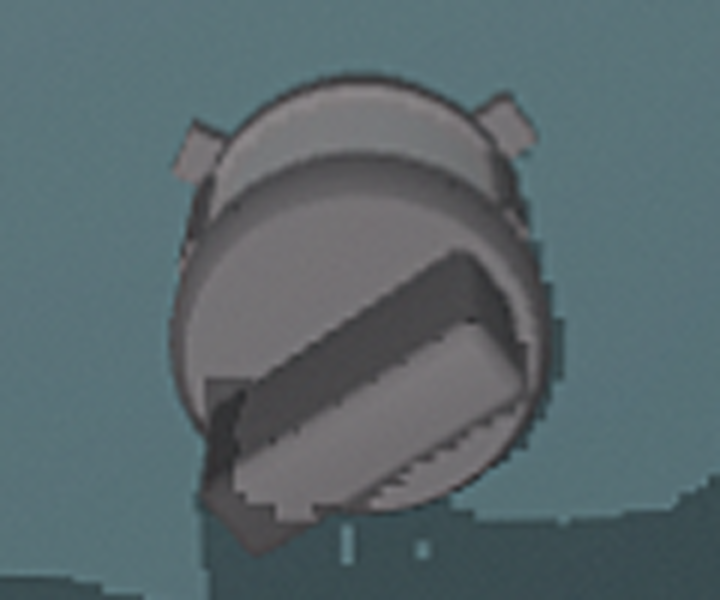

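View pics/c4s.png

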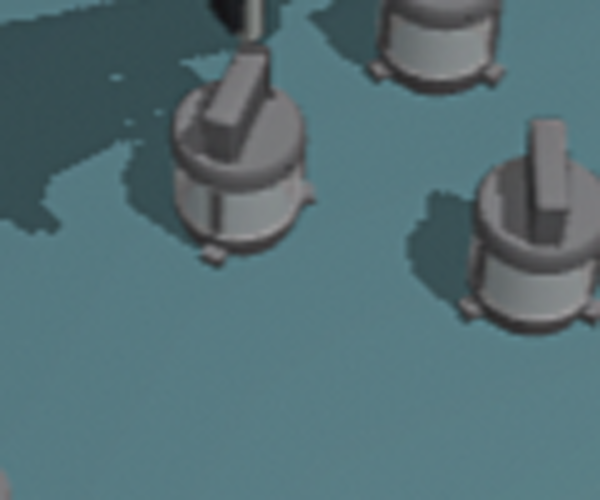

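View pics/r4.png

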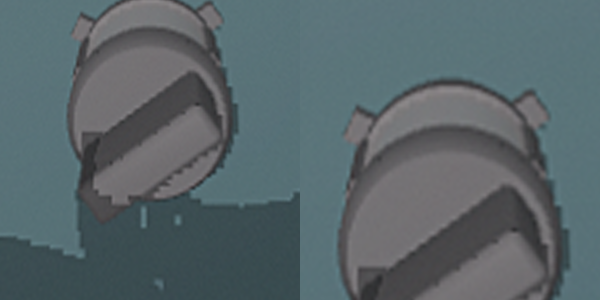

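```bash
cat > ov.py <<'E'
from h import *
def model(x,y,th):
    c,s=np.cos(th),np.sin(th);R=np.array([[c,-s,0],[s,c,0],[0,0,1]]);L=[]
    a=np.linspace(0,2*np.pi,60)
    L.append(np.c_[.0305*np.cos(a),.0305*np.sin(a),0*a+.066]);L.append(np.c_[.0285*np.cos(a),.0285*np.sin(a),0*a])
    for z in (.096,.066):
        L.append(np.array([[.026,.008,z],[-.026,.008,z],[-.026,-.008,z],[.026,-.008,z],[.026,.008,z]]))
    for k in range(3):
        q=Ro.from_euler('z',120*k,degrees=True).as_matrix()
        for z in(.003,.009): L.append(np.array([[.0285,.005,z],[.037,.005,z],[.037,-.005,z],[.0285,-.005,z]])@q.T)
    return [l@R.T+[x,y,0] for l in L]
def overlay(im,P,pose,k=6,box=None):
    x0,y0,x1,y1=box;o=cv2.resize(im[y0:y1,x0:x1],None,fx=k,fy=k,interpolation=cv2.INTER_CUBIC)
    for l in model(*pose):
        p=((P(l)-[x0,y0]+.5)*k).astype(np.int32);cv2.polylines(o,[p],False,(0,255,255),1)
    return o
E
python3 - <<'E'
from ov import *
import pickle
s=pickle.load(open('s4.pkl','rb'));pose=(.4949,-.1667,np.radians(34.6))
A=overlay(cv2.imread('pics/w4.png'),lambda X:wproj(s,X),pose,6,(220,205,340,305))
im=cv2.imread('pics/scene4.png');B=overlay(im,lambda X:proj('scene',X),pose,6,(220,150,320,250))
im=cv2.imread('pics/side4.png');C=overlay(im,lambda X:proj('side',X),pose,6,(230,215,330,315))
cv2.imwrite('pics/oA.png',A);cv2.imwrite('pics/oB.png',cv2.resize(np.hstack([B,C]),(800,400)))
E
```

```text
(no output)
```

View pics/oA.png

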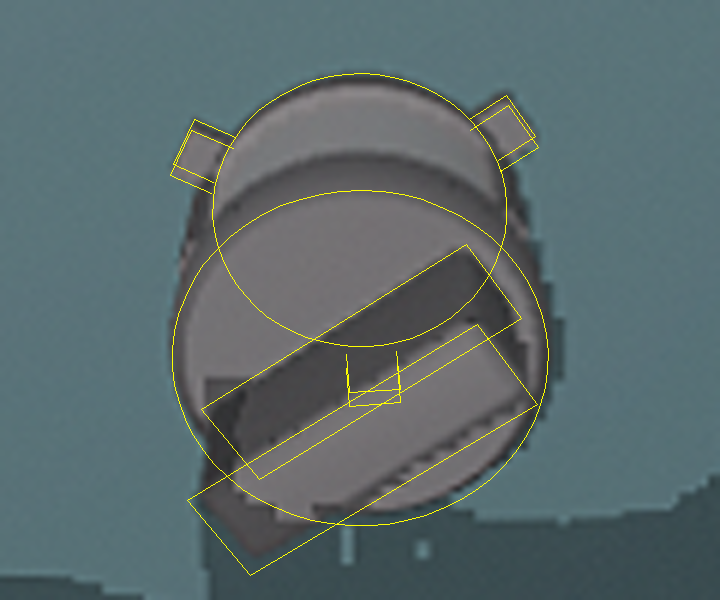

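View pics/oB.png

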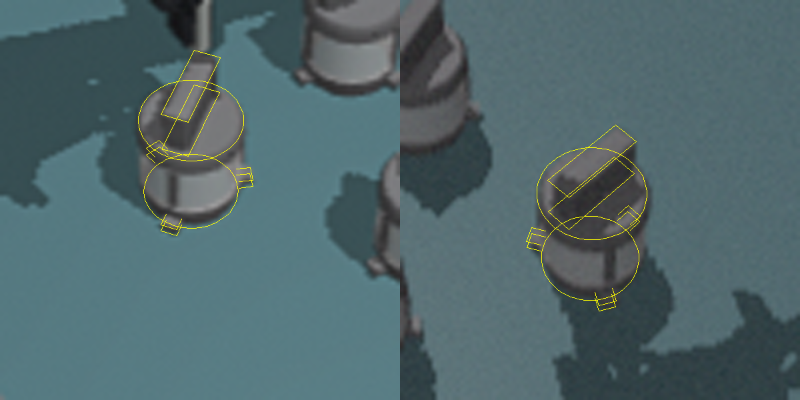

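Emit:
play_rows:
  rows: "0 0.01 -0.033 0 0;0 0.01 -0.033 0 0;0 0.01 0 0 10;0 0.01 0 0 10;0 0 0 0 10;0 0 0 0 10;0 0 0 0 10;0 0 0 0 5.5;0 0 0 0 0;0 0 0 0 0"

```text
time: 5.3
tool_pos: [0.4954, -0.165, 0.1676]
orientation: [2.79, 1.571, 1.823]
force: [-0.2, -0.9, 0.3]
width: 0.0856
```

```bash
python3 - <<'E'
from ov import *
import pickle
s=read_state();im=get_image('wrist')[:,:,::-1];cv2.imwrite('pics/w5.png',im);pickle.dump(s,open('s5.pkl','wb'));print(s['time'],s['tool_pos'],toolT(s).round(3),s['q'].round(3))
pose=(.4947,-.1662,np.radians(34.3))
p=wproj(s,[pose[0],pose[1],.07])[0].astype(int);print(p)
A=overlay(im,lambda X:wproj(s,X),pose,4,(200,200,360,345));cv2.imwrite('pics/o5.png',A)
E
```

```text
5.3 [ 0.49540282 -0.16501159  0.16758214] [[-0.     0.823  0.568  0.495]
 [ 0.     0.568 -0.823 -0.165]
 [-1.     0.    -0.     0.168]
 [ 0.     0.     0.     1.   ]] [-0.43   0.047  1.54   0.     1.555  0.537]
[282 212]
```

View pics/o5.png

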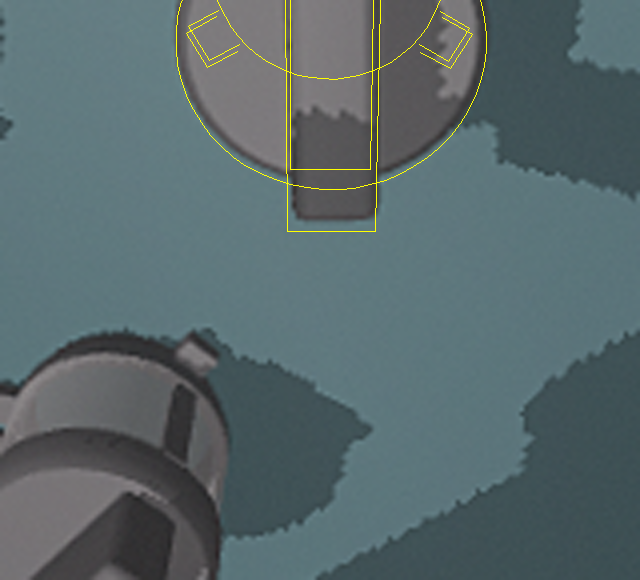

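View pics/w5.png

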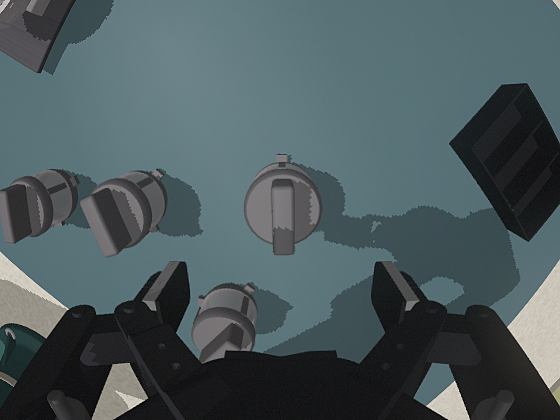

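```bash
python3 - <<'E'
from ov import *
import pickle
pose=(.4957,-.1652,np.radians(34.3))
for i,b in ((4,(220,205,340,305)),(5,(220,140,340,270))):
    s=pickle.load(open(f's{i}.pkl','rb'))
    cv2.imwrite(f'pics/p{i}.png',overlay(cv2.imread(f'pics/w{i}.png'),lambda X:wproj(s,X),pose,5,b))
a=cv2.imread('pics/p4.png');b=cv2.imread('pics/p5.png');h=max(len(a),len(b));f=lambda q:np.vstack([q,np.zeros((h-len(q),q.shape[1],3),np.uint8)])
cv2.imwrite('pics/p45.png',cv2.resize(np.hstack([f(a),f(b)]),None,fx=.66,fy=.66))
E
```

```text
(no output)
```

View pics/p45.png

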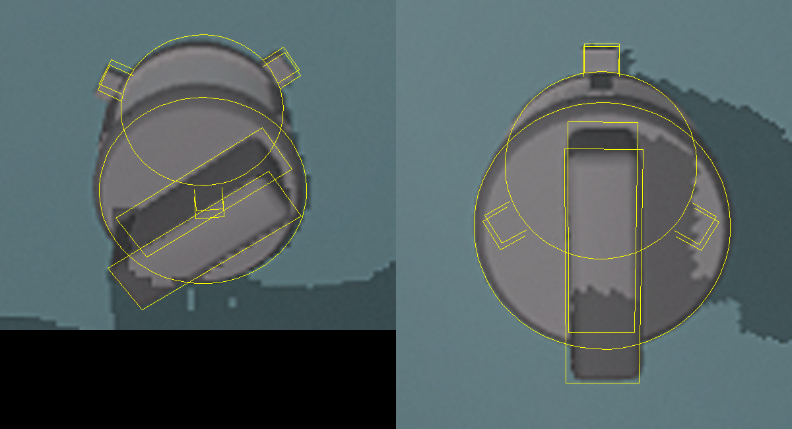

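Emit:
play_rows:
  rows: "0 0.04 0 0 0;0 0.04 0 0 0;0 0.017 0 0 0;0 0 0 0 0;255 0 0 0 0;255 0 0 0 0;255 0 0 0 0;255 0 0 0 0;255 0 0 0 0;255 0 0 0 0;255 0 0 0 0;255 0 0 0 0"
  newtons: 80

```text
time: 6.85
tool_pos: [0.4958, -0.1655, 0.0713]
orientation: [0.564, 1.569, -0.404]
force: [-0.9, -0.3, 4.9]
width: 0.0145
```

```bash
python3 - <<'E'
from ov import *
s=read_state();print(s['time'],s['tool_pos'],s['width'],s['force'].round(2),s['torque'].round(3),s['orientation'])
E
```

```text
6.85 [ 0.49577798 -0.16554041  0.07130579] 0.014547996920908296 [-0.91 -0.27  4.91] [0.049 0.134 0.004] [ 0.56442756  1.5694798  -0.40422367]
```

Emit:
play_rows:
  rows: "255 0.0 0 0 0;255 -0.045 0 0 0;255 -0.05 0 0 0;255 -0.05 0 0 0;255 -0.045 0 0 9.5;255 0 0 0 9.5;255 0 0.0262 -0.0465 0;255 0 0.0262 -0.0465 0;255 0 0.0262 -0.0465 0;255 0 0.0262 -0.0465 0;255 0 0.0261 -0.0465 0;255 0 0 -0.05 0;255 0 0 0 0;255 0 0 0 0;255 0 0 0 0"

```text
time: 8.72
tool_pos: [0.5461, 0.1406, 0.26]
orientation: [-1.284, 1.57, -2.586]
force: [-0.7, 0.1, -1.9]
width: 0.0147
```

```bash
python3 - <<'E'
from ov import *
import pickle
s=read_state();T=toolT(s);print(s['time'],s['tool_pos'],s['width'],s['force'].round(2),T[:3,1:3].round(3),np.degrees(np.arctan2(T[1,1],T[0,1])),s['q'])
pickle.dump(s,open('s6.pkl','wb'))
for n in ('wrist','scene','side'): cv2.imwrite(f'pics/{n}6.png',get_image(n)[:,:,::-1])
E
```

```text
8.725 [0.54605164 0.14063699 0.25999907] 0.01474531160397404 [-0.66  0.08 -1.92] [[ 0.964  0.266]
 [ 0.266 -0.964]
 [-0.001  0.   ]] 15.398104590915151 [ 1.51778751e-01  1.15426454e-01  1.28364773e+00 -4.40700721e-04
  1.74353456e+00  1.45375176e+00]
```

View pics/wrist6.png

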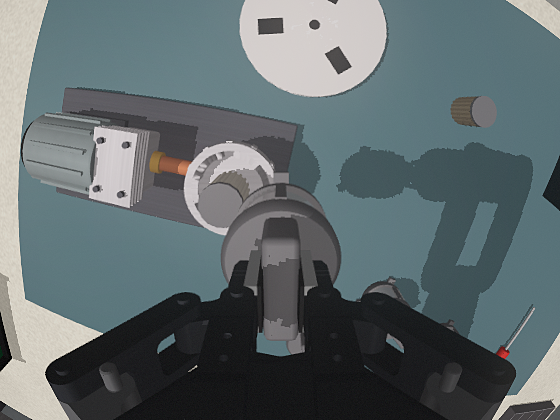

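View pics/scene6.png

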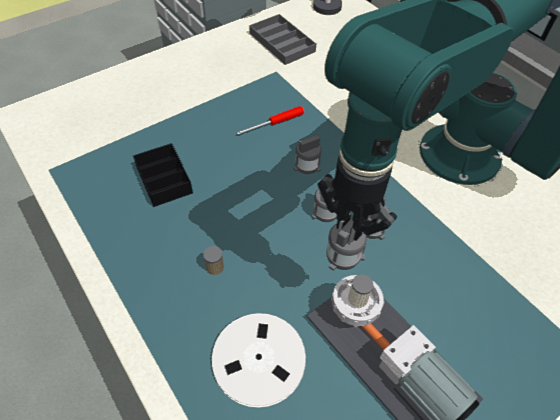

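View pics/side6.png

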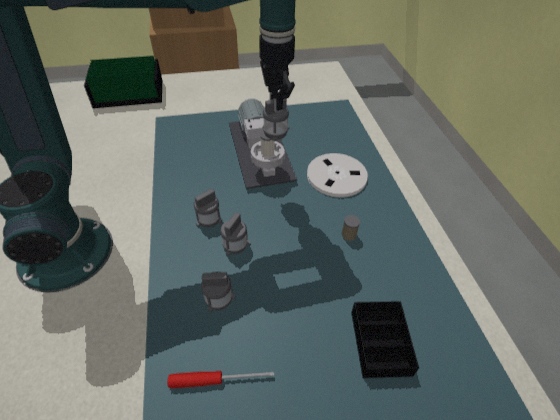

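```bash
python3 - <<'E'
from ov import *
import pickle
s=pickle.load(open('s6.pkl','rb'));T=toolT(s);zr=.26-.0713
pose=(s['tool_pos'][0],s['tool_pos'][1],np.radians(15.4))
o=lambda n,P,b,k:overlay(cv2.imread(f'pics/{n}6.png'),lambda X:P(X+[0,0,zr]),pose,k,b)
A=o('wrist',lambda X:wproj(s,X),(200,160,360,360),3)
B=o('scene',lambda X:proj('scene',X),(300,200,400,300),6);C=o('side',lambda X:proj('side',X),(230,75,330,175),6)
cv2.imwrite('pics/q6.png',A);cv2.imwrite('pics/q6b.png',cv2.resize(np.hstack([B,C]),(800,400)))
E
```

```text
(no output)
```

View pics/q6.png

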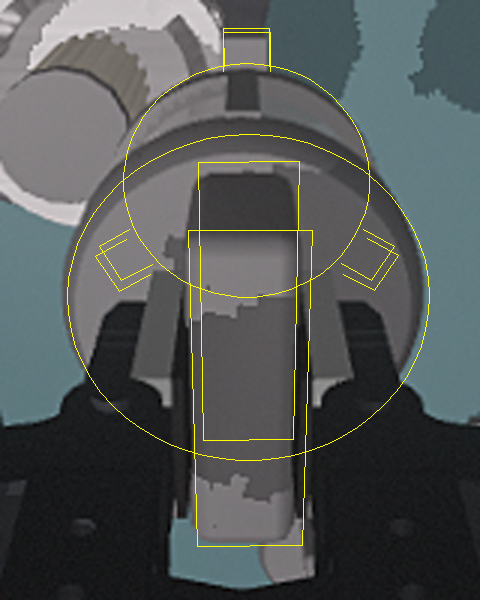

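View pics/q6b.png

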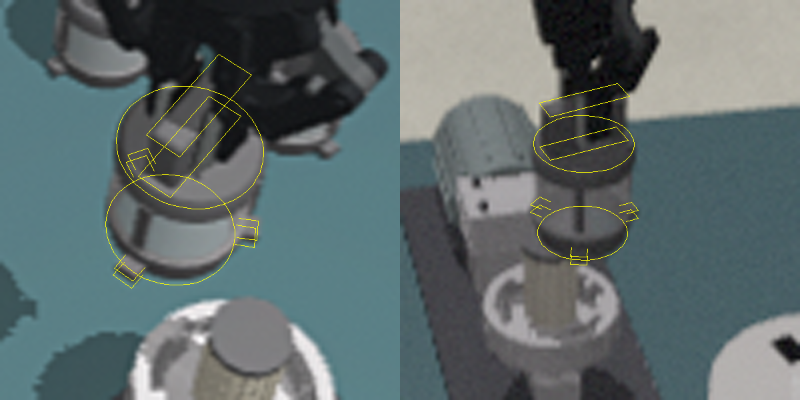

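Emit:
play_rows:
  rows: "255 0 0 -0.025 0;255 0 0 -0.0255 0;255 0 0 0 0;255 0 0 0 0;255 0 0 0 0"

```text
time: 9.5
tool_pos: [0.5328, 0.1896, 0.2606]
orientation: [0.138, 1.57, -1.164]
force: [-0.1, 0.1, -1.4]
width: 0.0146
```

```bash
python3 - <<'E'
from ov import *
import pickle
s=read_state();T=toolT(s);print(s['time'],s['tool_pos'],s['width'],s['force'].round(2),np.degrees(np.arctan2(T[1,1],T[0,1])))
pickle.dump(s,open('s7.pkl','wb'))
for n in ('wrist','scene','side'): cv2.imwrite(f'pics/{n}7.png',get_image(n)[:,:,::-1])
zr=s['tool_pos'][2]-.0713
pose=(s['tool_pos'][0],s['tool_pos'][1],np.radians(15.4))
o=lambda n,P,b,k:overlay(cv2.imread(f'pics/{n}7.png'),lambda X:P(X+[0,0,zr]),pose,k,b)
B=o('scene',lambda X:proj('scene',X),(310,220,410,330),6);C=o('side',lambda X:proj('side',X),(220,65,320,175),6)
cv2.imwrite('pics/q7b.png',cv2.resize(np.hstack([B,C]),(800,440)))
E
```

```text
9.5 [0.53279709 0.1895865  0.26060508] 0.01458758070652629 [-0.13  0.1  -1.45] 15.421532311836787
```

View pics/q7b.png

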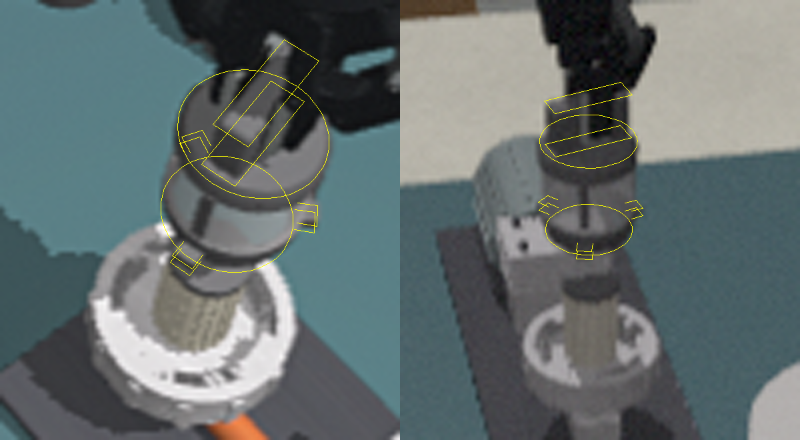

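Emit:
play_rows:
  rows: "255 0.03 -0.0005 0 0;255 0.03 0 0 0;255 0.03 0 0 0;255 0 0 0 0;255 0 0 0 0"

```text
time: 10.28
tool_pos: [0.5326, 0.1904, 0.172]
orientation: [1.575, 1.569, 0.274]
force: [-0.5, 0.1, -0.4]
width: 0.015
```

```bash
cat > st.py <<'E'
from h import *
s=read_state();T=toolT(s);print(s['time'],s['tool_pos'].round(4),'rim',round(s['tool_pos'][2]-.0713-.095,4),s['width'].round(4),'F',s['force'].round(1),'M',s['torque'].round(2),np.degrees(np.arctan2(T[1,1],T[0,1])).round(2))
E
python3 st.py; python3 - <<'E'
from h import *
s=read_state();zr=0
a=get_image('scene')[230:320,310:400,::-1];b=get_image('side')[90:180,220:310,::-1]
cv2.imwrite('pics/d1.png',cv2.resize(np.hstack([a,b]),None,fx=4.4,fy=4.4,interpolation=cv2.INTER_CUBIC))
E
```

```text
Traceback (most recent call last):
  File "st.py", line 2, in <module>
    s=read_state();T=toolT(s);print(s['time'],s['tool_pos'].round(4),'rim',round(s['tool_pos'][2]-.0713-.095,4),s['width'].round(4),'F',s['force'].round(1),'M',s['torque'].round(2),np.degrees(np.arctan2(T[1,1],T[0,1])).round(2))
                                                                                                                ^^^^^^^^^^^^^^^^
AttributeError: 'float' object has no attribute 'round'
```

View pics/d1.png

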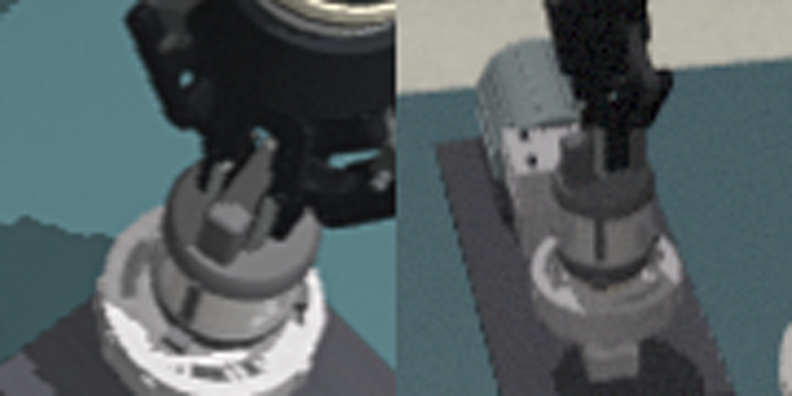

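```bash
sed -i "s/s\['width'\].round(4)/round(s['width'],4)/" st.py; python3 st.py
```

```text
10.375 [0.533  0.1906 0.1728] rim 0.0065 0.0146 F [ 0.1 -0.5 -1.1] M [ 0.03 -0.   -0.08] 15.5
```

Emit:
play_rows:
  rows: "255 0.002 0 0 0;255 0.002 0 0 0;255 0.002 0 0 0;255 0.002 0 0 0"

```text
time: 10.88
tool_pos: [0.532, 0.1904, 0.1624]
orientation: [-0.603, 1.571, -1.903]
force: [-0.2, -0.3, -2.2]
width: 0.0146
```

```bash
python3 st.py
```

```text
10.875 [0.532  0.1904 0.1624] rim -0.0039 0.0146 F [-0.2 -0.3 -2.2] M [-0.04 -0.1  -0.06] 15.5
```

Emit:
play_rows:
  rows: "255 0.001 0 0.001 0;255 0.001 0 0 0;255 0.001 0 0 0;255 0 0 0 0"

```text
time: 11.38
tool_pos: [0.5326, 0.1895, 0.1603]
orientation: [1.586, 1.569, 0.286]
force: [0.2, -0.2, 1.3]
width: 0.0144
```

```bash
python3 st.py
```

```text
11.375 [0.5326 0.1895 0.1603] rim -0.006 0.0144 F [ 0.2 -0.2  1.3] M [ 0.01 -0.   -0.05] 15.5
```

Emit:
play_rows:
  rows: "255 0.001 0 0 0;255 0.001 0 0 0;255 0.001 0 0 0;255 0 0 0 0"

```text
time: 11.88
tool_pos: [0.5326, 0.1895, 0.1571]
orientation: [1.559, 1.569, 0.259]
force: [0.2, -0.4, 4.7]
width: 0.0147
```

```bash
python3 st.py
```

```text
11.875 [0.5326 0.1895 0.1571] rim -0.0092 0.0147 F [ 0.2 -0.4  4.7] M [ 0.06  0.05 -0.  ] 15.5
```

Spring force as expected; continue down.

Emit:
play_rows:
  rows: "255 0.0015 0 0 0;255 0.0015 0 0 0;255 0.0015 0 0 0;255 0.001 0 0 0;255 0 0 0 0;255 0 0 0 0"

```text
time: 12.62
tool_pos: [0.5327, 0.1896, 0.1523]
orientation: [1.555, 1.569, 0.254]
force: [-1.2, 0.3, 7.6]
width: 0.0148
```

```bash
python3 st.py
```

```text
12.625 [0.5327 0.1896 0.1523] rim -0.014 0.0148 F [-1.2  0.3  7.6] M [-0.    0.24  0.02] 15.5
```

Emit:
play_rows:
  rows: "255 0.001 0 0 0;255 0.001 0 0 0;255 0 0 0 0;255 0 0 0 3;255 0 0 0 3;255 0 0 0 0;255 0 0 0 0"

```text
time: 13.5
tool_pos: [0.533, 0.1896, 0.1507]
orientation: [1.645, 1.568, 0.24]
force: [-0.3, 0.3, 7.3]
width: 0.0143
```

```bash
python3 st.py
```

```text
13.5 [0.533  0.1896 0.1507] rim -0.0156 0.0143 F [-0.3  0.3  7.3] M [ 0.05  0.17 -0.07] 9.49
```

Emit:
play_rows:
  rows: "255 0 0 0 3;255 0 0 0 3;255 0 0 0 3;255 0 0 0 3;255 0 0 0 0;255 0 0 0 0"

```text
time: 14.25
tool_pos: [0.5332, 0.1896, 0.1507]
orientation: [1.836, 1.568, 0.221]
force: [0.5, -0.9, 8.1]
width: 0.0144
```

```bash
python3 st.py
```

```text
14.25 [0.5332 0.1896 0.1507] rim -0.0156 0.0144 F [ 0.5 -0.9  8.1] M [0.01 0.05 0.02] -2.51
```

Emit:
play_rows:
  rows: "255 0 0 0 4;255 0 0 0 4;255 0 0 0 4;255 0 0 0 3;255 0 0 0 2;255 0 0 0 0;255 0 0 0 0"

```text
time: 15.12
tool_pos: [0.5332, 0.1896, 0.1507]
orientation: [2.147, 1.567, 0.235]
force: [-0.4, -0.5, 8.1]
width: 0.0147
```

```bash
python3 st.py
```

```text
15.125 [0.5332 0.1896 0.1507] rim -0.0156 0.0147 F [-0.4 -0.5  8.1] M [ 0.03  0.05 -0.01] -19.51
```

Emit:
play_rows:
  rows: "255 0 0 0 1;255 0 0 0 1;255 0 0 0 1;255 0 0 0 0;255 0 0 0 0"

```text
time: 15.75
tool_pos: [0.5333, 0.1897, 0.1508]
orientation: [2.181, 1.567, 0.218]
force: [0.1, -0.1, 7.9]
width: 0.0143
```

```bash
python3 st.py
```

```text
15.75 [0.5333 0.1897 0.1508] rim -0.0155 0.0143 F [ 0.1 -0.1  7.9] M [0.02 0.09 0.02] -22.5
```

Emit:
play_rows:
  rows: "255 0 0 0 1;255 0 0 0 1;255 0 0 0 0;255 0 0 0 0"

```text
time: 16.25
tool_pos: [0.5335, 0.1891, 0.1508]
orientation: [1.895, 1.567, -0.104]
force: [0.8, -0.8, 8.3]
width: 0.0149
```

```bash
python3 st.py
```

```text
16.25 [0.5335 0.1891 0.1508] rim -0.0155 0.0149 F [ 0.8 -0.8  8.3] M [-0.31 -0.05  0.09] -24.5
```

Emit:
play_rows:
  rows: "255 0 0 0 1;255 0 0 0 1;255 0 0 0 0;255 0 0 0 0"

```text
time: 16.75
tool_pos: [0.5336, 0.1887, 0.1508]
orientation: [1.656, 1.566, -0.376]
force: [0.4, -2.0, 8.2]
width: 0.0147
```

```bash
python3 st.py
```

```text
16.75 [0.5336 0.1887 0.1508] rim -0.0155 0.0147 F [ 0.4 -2.   8.2] M [-0.47 -0.12  0.63] -26.42
```

Emit:
play_rows:
  rows: "255 -0.001 0 0 0;255 -0.001 0 0 0;255 -0.001 0 0 0;255 -0.001 0 0 0;255 0 0 0 0;255 0 0 0 0"

```text
time: 17.5
tool_pos: [0.5333, 0.1887, 0.152]
orientation: [1.278, 1.568, -0.755]
force: [5.4, -1.6, -0.8]
width: 0.0144
```

```bash
python3 st.py
```

```text
17.5 [0.5333 0.1887 0.152 ] rim -0.0143 0.0144 F [ 5.4 -1.6 -0.8] M [-0.53 -1.1   0.67] -26.48
```

Emit:
play_rows:
  rows: "255 0 0 0 0;255 0 0 0 0"

```text
time: 17.75
tool_pos: [0.5333, 0.1887, 0.152]
orientation: [1.245, 1.568, -0.788]
force: [5.1, -2.8, -0.2]
width: 0.0146
```

```bash
python3 st.py; python3 - <<'E'
from h import *
a=get_image('scene')[230:320,310:400,::-1];b=get_image('side')[90:180,220:310,::-1];w=get_image('wrist')[:,:,::-1]
cv2.imwrite('pics/d2.png',cv2.resize(np.hstack([a,b]),None,fx=4.4,fy=4.4,interpolation=cv2.INTER_CUBIC))
cv2.imwrite('pics/w8.png',w)
E
```

```text
17.75 [0.5333 0.1887 0.152 ] rim -0.0143 0.0146 F [ 5.1 -2.8 -0.2] M [-0.56 -1.06  0.68] -26.49
```

View pics/d2.png

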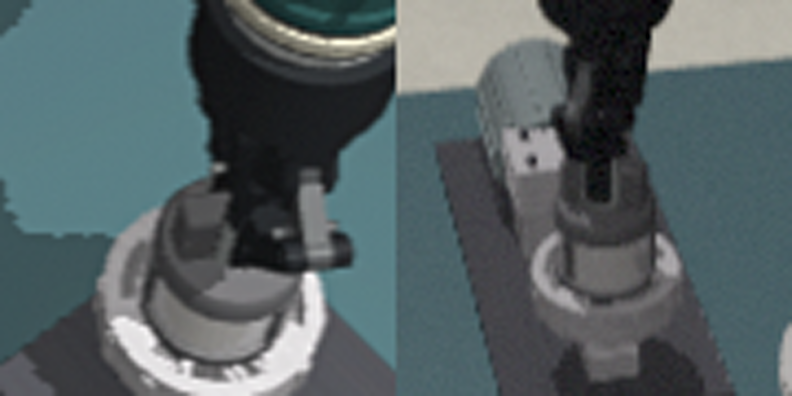

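View pics/w8.png

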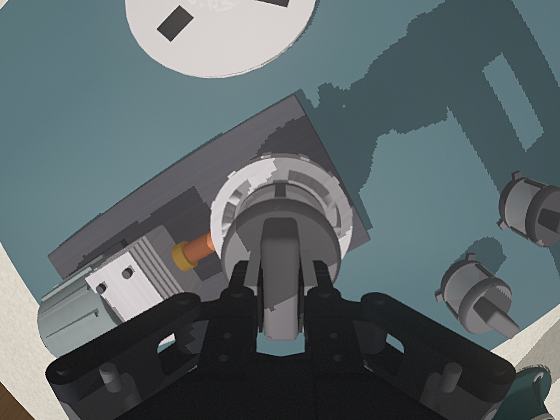

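Emit:
play_rows:
  rows: "255 0 0 0 -1;255 0 0 0 -0.5;255 0 0 0 0;255 0 0 0 0"

```text
time: 18.4
tool_pos: [0.5333, 0.1888, 0.1539]
orientation: [1.647, 1.568, -0.361]
force: [3.8, -3.9, 5.4]
width: 0.0149
```

```bash
python3 st.py
```

```text
18.4 [0.5333 0.1888 0.1539] rim -0.0124 0.0149 F [ 3.8 -3.9  5.4] M [-0.66 -0.8   0.07] -25.06
```

Emit:
play_rows:
  rows: "255 -0.001 0 0 0;255 -0.0005 0 0 0;255 0 0 0 0;255 0 0 0 0"

```text
time: 18.9
tool_pos: [0.5333, 0.1887, 0.1551]
orientation: [1.618, 1.568, -0.39]
force: [4.1, -4.1, 4.1]
width: 0.0144
```

```bash
python3 st.py
```

```text
18.9 [0.5333 0.1887 0.1551] rim -0.0112 0.0144 F [ 4.1 -4.1  4.1] M [-0.76 -0.83  0.15] -25.06
```

Emit:
play_rows:
  rows: "255 -0.001 0 0 0;255 -0.0005 0 0 0;255 0 0 0 0;255 0 0 0 0"

```text
time: 19.4
tool_pos: [0.5332, 0.1887, 0.1552]
orientation: [1.408, 1.569, -0.6]
force: [6.8, -2.7, -0.6]
width: 0.0141
```

```bash
python3 st.py
```

```text
19.4 [0.5332 0.1887 0.1552] rim -0.0111 0.0141 F [ 6.8 -2.7 -0.6] M [-0.56 -1.17  0.07] -25.07
```

Emit:
play_rows:
  rows: "255 0.001 0.0007 0 0;255 0 0.0007 0 0;255 0 0 0 0;255 0 0 0 0"

```text
time: 19.9
tool_pos: [0.5334, 0.1887, 0.1552]
orientation: [-0.257, 1.57, -2.264]
force: [1.2, -3.0, 3.9]
width: 0.0142
```

```bash
python3 st.py
```

```text
19.9 [0.5334 0.1887 0.1552] rim -0.0111 0.0142 F [ 1.2 -3.   3.9] M [-0.6  -0.42  0.15] -25.0
```

Emit:
play_rows:
  rows: "120 0 0 0 0;120 0 0 0 0;120 0 0 0 0;120 0 0 0 0;120 -0.03 0 0 0;120 -0.04 0 0 0;120 -0.04 0 0 0;120 0 0.0 0 0;120 0 0 0 0"

```text
time: 21.02
tool_pos: [0.5333, 0.1889, 0.2645]
orientation: [-1.052, 1.57, -3.059]
force: [0.3, 0.9, 0.8]
width: 0.0452
```

```bash
python3 st.py; python3 - <<'E'
from ov import *
import pickle
s=read_state();pickle.dump(s,open('s9.pkl','wb'))
S=get_image('scene')[:,:,::-1];D=get_image('side')[:,:,::-1];w=get_image('wrist')[:,:,::-1]
cv2.imwrite('pics/w9.png',w)
pose=(.5325,.189,np.radians(-25));f=lambda P:(lambda X:P(X+[0,0,.084]))
A=overlay(S,f(lambda X:proj('scene',X)),pose,4.0 and 4,(310,230,410,330));B=overlay(D,f(lambda X:proj('side',X)),pose,4,(220,90,320,190))
cv2.imwrite('pics/d9.png',np.hstack([A,B]))
cv2.imwrite('pics/d9r.png',cv2.resize(np.hstack([S[230:330,310:410],D[90:190,220:320]]),None,fx=4,fy=4,interpolation=2))
E
```

```text
21.025 [0.5333 0.1889 0.2645] rim 0.0982 0.0452 F [0.3 0.9 0.8] M [-0.06  0.    0.04] -24.99
```

View pics/d9.png

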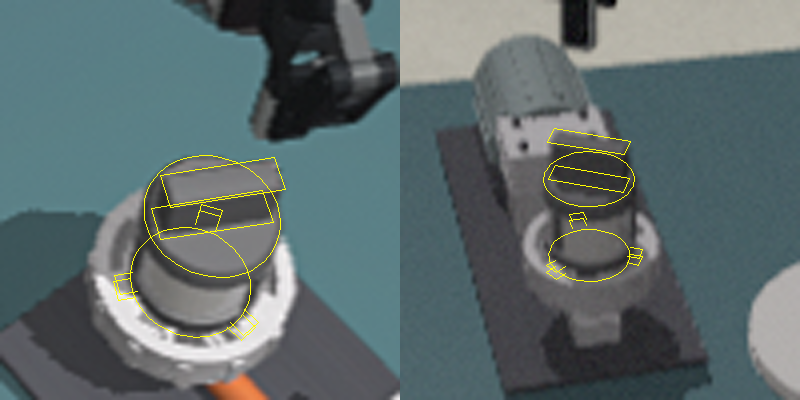

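View pics/d9r.png

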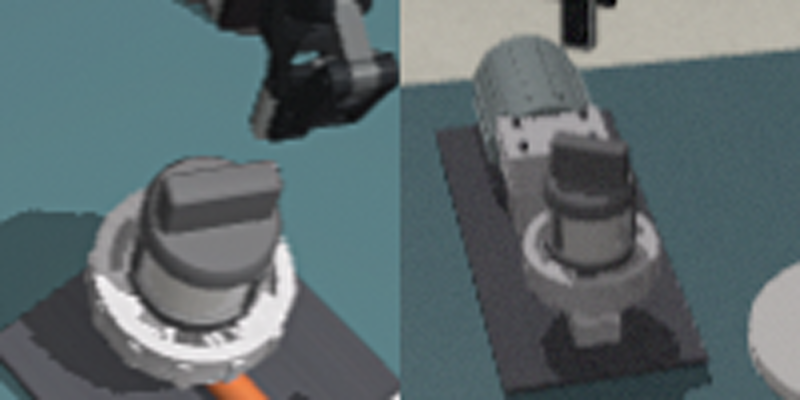

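View pics/w9.png

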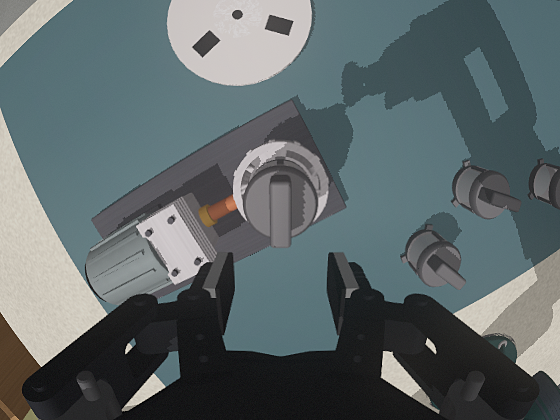

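```bash
python3 - <<'E'
from ov import *
import pickle
s=pickle.load(open('s9.pkl','rb'));w=cv2.imread('pics/w9.png');pose=(.5325,.189,np.radians(-25))
cv2.imwrite('pics/o9.png',overlay(w,lambda X:wproj(s,X+[0,0,.084]),pose,5,(220,130,340,260)))
E
```

```text
(no output)
```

View pics/o9.png

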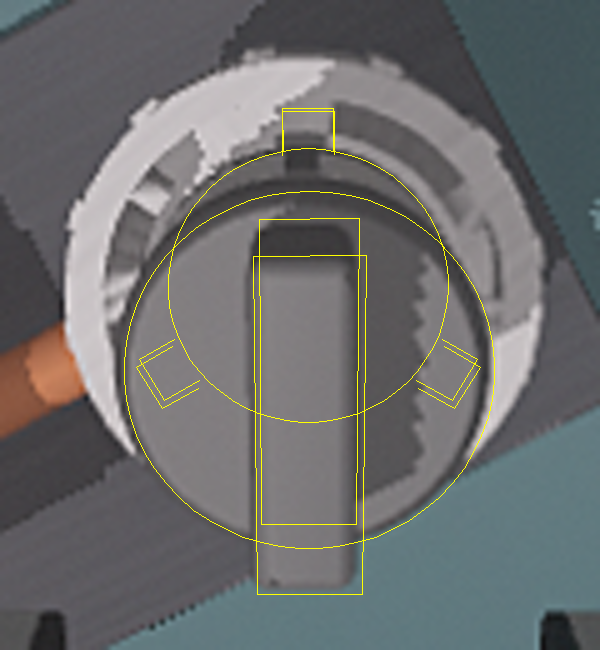

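```bash
python3 -c "
from plant import *
print(sign_off())"
```

```text
the job is handed in; nothing more can be done
None
```

The bowl is back over the new element, locked and standing upright. I handed the job in at about 21 s.

**What I did:** I took the bowl farthest from the base, at about (0.495, −0.166). I lined its lugs up with the slots, which the wrist pictures put at about 15.5° from world x. It went in freely against the spring, down to about 15.5 mm below the mouth. I then turned it clockwise until the torque rose to about 0.6 N m at the stop, roughly 41° round. I let it spring back and released it.

**What the last checks showed:**
- **First lift:** it stuck at about 14 mm below the mouth, because I was still holding it hard against the stop. Turning back 1.5° freed it.
- **Lock:** after that it rose to 11 mm below the mouth, and more upward pull did not move it.
- **Release:** after letting go, all three camera views show it upright at about −25° in world terms, 40° from the slots, with the first lug hidden under the collar. The bowl's outline sits about 1 mm to one side of where I expected it, within the play in the collar.
- **Forces:** the readings I took stayed under about 10 N, well below the 60 N limit for the lugs. The other things on the bench were not touched.

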